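# Fetch the crucible from between the reagent bottles and weigh it covered

## Task

The crucible and its lid sit low in the reagent carrier, in the gaps between the two tall capped bottles. First stand both bottles upright in the white enamel spill tray to clear the way; then set the crucible upright in the middle of the balance pan and lay its lid squarely on top of it, gently, without leaning on the balance. Last, put each bottle back upright in the collar of the carrier it came from, and leave the flask and the small beaker beside the work alone.

Things in the scene. Friction and masses are not known exactly. Their poses are not given: they have to be found in the camera images.
- amber_bottle: Brown glass reagent bottle with a black screw cap, 141 mm tall, 0.33 kg, body 66 mm in diameter up to 79 mm, then a shoulder and neck; cap 39 mm in diameter from 125 to 141 mm: lift it by the cap. Origin at the centre of its underside, z up.
- clear_bottle: Clear glass reagent bottle with a red screw cap, 146 mm tall, 0.40 kg, body 70 mm in diameter up to 82 mm, then a shoulder and neck; cap 41 mm in diameter from 130 to 146 mm: lift it by the cap. Origin at the centre of its underside, z up.
- white_crucible: White porcelain crucible, open cup 36 mm tall, 40 mm in diameter at the rim (33 mm at 15 mm up, 20 mm at the foot), 0.04 kg. Grip it from above across the outside near the rim. Origin at the centre of its underside, z up.
- white_lid: White porcelain crucible lid, a disc 42 mm in diameter and 2 mm thick at the edge with a slightly domed top (4 mm at the middle), 0.015 kg; the thin wire-like loop on top (to 12 mm) is too fine to hold: grip the disc across its edge. Flat underside; it lies on the crucible's rim. Origin at the centre of its underside, z up.
- carrier: Grey fixed reagent carrier, 176 (x) by 200 (y) mm. Origin: centre of underside; deck 10 mm up. Two collars, 82 mm inside, 20 mm above the deck, at y = +47 and -47 mm: a bottle stands in each, on the deck. Two raised pads, 32 mm wide, tops 16 mm up, at x = +62 and -62 mm: one bears the crucible, the other the lid, which overhangs it by 5 mm all round. Steel grips, 39 mm high, at y = +97 and -97.
- tray: White enamelled steel spill tray with a blue rim, 207 mm (its x) by 271 mm (its y), 45 mm high, fixed. Origin at the centre of its underside; inner floor 3 to 5 mm up, flat over about 140 by 205 mm: room for both bottles side by side along its y.
- balance: White laboratory balance with a round steel pan 100 mm in diameter behind a sloped keypad and display (on its -x side), about 215 by 176 mm, fixed. Origin on the bench directly under the pan's centre; pan top 62 mm up, nothing stands higher. The pan gives on a spring, 1 mm for each 4 N.
- flask: Bystander: conical glass flask with pale blue contents, 74 mm wide, 111 mm tall, behind the work. Origin at the centre of its underside.
- small_beaker: Bystander: empty glass beaker, 52 mm wide, 70 mm tall, behind the work. Origin at the centre of its underside.

How it is judged (in metres and radians):
On the way, in this order (a step that is already met when the one before it is completed fails the run):
1. Both bottles stand upright in the spill tray, let go, while the crucible and lid are still in the carrier (x of amber_bottle in the frame of tray between -0.075 and 0.075 m and y of amber_bottle in the frame of tray between -0.105 and 0.105 m and x of clear_bottle in the frame of tray between -0.075 and 0.075 m and y of clear_bottle in the frame of tray between -0.105 and 0.105 m and height (world z) of each of amber_bottle, clear_bottle below 0.012 m and angle between each of amber_bottle, clear_bottle's own z axis and vertical below 0.15 rad and contact force between the fingers and amber_bottle below 0.2 N and contact force between the fingers and clear_bottle below 0.2 N and distance of each of white_crucible, white_lid from where it was at the start of the episode below 0.03 m), for 0.2 s.
2. The crucible stands on the balance pan, let go (horizontal distance between white_crucible and balance below 0.018 m and z of white_crucible in the frame of balance between 0.055 and 0.066 m and angle between white_crucible's own z axis and vertical below 0.12 rad and contact force between the fingers and white_crucible below 0.2 N), for 0.2 s.
3. The lid lies on the crucible on the pan, let go (horizontal distance between white_crucible and balance below 0.018 m and horizontal distance between white_lid and white_crucible below 0.008 m and z of white_lid in the frame of white_crucible between 0.032 and 0.04 m and angle between white_lid's own z axis and vertical below 0.12 rad and contact force between the fingers and white_lid below 0.2 N), for 0.2 s.
At the end, for the whole second after the job is handed in: Each bottle stands upright (within 6 degrees) in its own collar, within 15 mm of where it stood at the start; the crucible stands upright on the pan within 18 mm of its middle; the lid lies flat on the crucible's rim, centred within 8 mm; all at rest (distance of each of amber_bottle, clear_bottle from where it was at the start of the episode below 0.015 m and angle between each of amber_bottle, clear_bottle's own z axis and vertical below 0.1 rad and horizontal distance between white_crucible and balance below 0.018 m and z of white_crucible in the frame of balance between 0.055 and 0.066 m and angle between each of white_crucible, white_lid's own z axis and vertical below 0.12 rad and horizontal distance between white_lid and white_crucible below 0.008 m and z of white_lid in the frame of white_crucible between 0.032 and 0.04 m and linear speed of each of amber_bottle, clear_bottle, white_crucible, white_lid below 0.02 m/s); the robot touches nothing.
It fails at once if a bottle or the crucible is tipped over (more than 35 degrees) (angle between any of amber_bottle, clear_bottle, white_crucible's own z axis and vertical above 0.6 rad).
It fails at once if the balance is leaned on with more than 20 N (contact force between balance and anything else above 20 N).
It fails at once if the flask or the small beaker is moved more than 20 mm (distance of any of flask, small_beaker from where it was at the start of the episode above 0.02 m).
It also fails if it takes over 141 s, if anything falls off the work surface, if the arm or the gripper's body presses on something with over 40 N, if the wrist force passes 120 N, or if a joint passes its speed limit or range.

## Robot

A 7-joint arm with a two-finger parallel gripper is mounted at the origin on a cart in front of the work surface, level with it; the furniture and walls round the work are solid. World frame = base frame: x ahead of the robot, y to its left, z up, the work surface at z = 0. Lengths are in m, angles in degrees, forces in N, time in s.
With the tool pointing down it reaches from about 0.425 to 0.875 m from the base axis. Payload 8.4 kg.
Tool frame: the origin (TCP) lies midway between the tips of the shut fingers; the grasp point (between the pads) lies 19 mm behind it; z points along the fingers, y is the line along which they close (so a half turn about z gives the same grasp; the last joint's range is limited). The gripper opens to 87 mm and grips with 3 to 60 N. Pads are 19 mm wide; open, the fingers measure 117 mm over their backs; the gripper's body (75 mm by 190 mm) begins 51 mm behind the grasp point.
Start: joints at [69.488, 19.091, 2.286, 83.961, -0.768, 76.965, -3.352], TCP at [0.166, -0.628, 0.223] pointing down, gripper open.
Joint ranges: [-147.57, 147.57], [-21.85, 119.76], [-74.77, 79.35], [14.55, 137.4], [-85.83, 265.84], [4.83, 119.75], [-152.11, 152.11]. Speed limits (degrees/s): [127.2, 127.2, 159.86, 159.86, 180, 180, 180].

## Interface

Orientations are given as a 3x3 rotation matrix whose columns are the frame's x, y, z axes.
In Python, from bench import move_ptp, move_straight, goto_joints, open_jaws, grab, hold, inverse_kinematics, snapshot, calibration, MotionError, hand_in, current_time, current_q, current_qvel, current_effort, current_position, current_eef_rot, current_contact_force, current_moment, current_grip_width, current_grasp_force gives the robot as it stands. Calls block until the motion is done:
- move_ptp(position, orientation): joint-space move of the TCP to a pose.
- move_straight(position, max_speed=0.15, attitude=None): straight line of the TCP; attitude=None keeps the orientation; max_speed is the mean speed in m/s.
- goto_joints(angles): joint-space move.
- open_jaws() and grab(grasp_force=None): open the fingers fully, or close them until they stop; grasp_force is the grip in N (None keeps the last).
- hold(seconds).
- inverse_kinematics(position, orientation): joint angles nearest the present ones, or None.
- snapshot(name): name is "scene" or "side" or "wrist"; returns the picture (400x640x3 uint8, red, green, blue); there is no depth.
- calibration(name): a dict with "fx", "fy", "cx", "cy" (pixels), "k1" (the pictures are not rectified: a ray, as slopes to the right and down, at radius r is drawn at 1 + k1 r^2 times it, then the intrinsics apply), "T" (4x4, takes a point from camera to world coordinates); the wrist camera has in their place "hand_eye" (4x4, takes a point from camera to tool coordinates, whose origin is the TCP and whose axes are the flange's). Camera axes: x right, y down, z forward; pixel columns grow to the right and rows downward; lengths in m; the calibration is good to about 2 mm. A picture is of the moment at which its call begins: read the wrist's pose just before it. calibration takes no time and is no camera call.
A pose or a line that the arm cannot do raises MotionError and nothing moves.
- hand_in(): hands the job in; it is judged then, once.
Readings, each from a call of its own:
- current_time(): time.
- current_q(): joint angles.
- current_qvel(): joint speeds.
- current_effort(): joint torques, N m.
- current_position(): TCP position.
- current_eef_rot(): TCP orientation.
- current_contact_force(): force on the tool from outside, world axes, zero at the start.
- current_moment(): the same for the moment, N m.
- current_grip_width(): opening from 0.0 (shut) to 1.0 (fully open).
- current_grasp_force(): force on a finger pad.
Only numpy, scipy, OpenCV 4.12 (cv2) and the standard library are available. Lean on these libraries where they do the work, as an engineer would, in place of code of your own. Each camera call takes 0.05 s, during which the arm holds its last target. There are 200 camera calls.

## Working session

There is one attempt and no reset: what is moved stays moved. The work goes in short steps, each a Python script; the robot and the scene stay as the last script left them, time stands still between calls to the robot, and variables do not carry over. Pictures are saved under pics/ and viewed, at most 14 in all, crops included, and the job is handed in when it is done.

```bash
ls; mkdir -p pics
python3 - <<'E'
from bench import *
import cv2,numpy as np
for n in ("scene","side"):
    im=snapshot(n); cv2.imwrite(f"pics/{n}0.png",cv2.resize(im[:,:,::-1],(800,500),interpolation=cv2.INTER_CUBIC))
    c=calibration(n); print({k:(np.round(v,4).tolist()) for k,v in c.items()})
print(calibration("wrist")); print(current_time(),current_position(),current_eef_rot())
E
```

```text
pics
{'fx': 461.9648, 'fy': 461.9648, 'cx': 318.7875, 'cy': 202.1793, 'k1': -0.1307, 'T': [[-0.5062, -0.6599, 0.5553, -0.2231], [-0.8624, 0.3822, -0.3319, 0.4765], [0.0068, -0.6469, -0.7625, 1.1142], [0.0, 0.0, 0.0, 1.0]]}
{'fx': 496.5986, 'fy': 496.5986, 'cx': 314.2427, 'cy': 200.7836, 'k1': -0.0923, 'T': [[-0.8552, -0.2002, 0.4781, -0.2003], [-0.518, 0.3638, -0.7742, 1.2628], [-0.0189, -0.9097, -0.4148, 0.7127], [0.0, 0.0, 0.0, 1.0]]}
{'fx': 289.67522058778826, 'fy': 289.67522058778826, 'cx': 324.392926454052, 'cy': 203.25396792062799, 'k1': -0.05097481785099472, 'hand_eye': array([[ 3.70375858e-05, -9.52980833e-01, -3.03030576e-01,
         8.24018977e-02],
       [ 9.99999964e-01,  1.16323000e-04, -2.43592598e-04,
         7.34648556e-04],
       [ 2.67388503e-04, -3.03030556e-01,  9.52980803e-01,
        -1.62394274e-01],
       [ 0.00000000e+00,  0.00000000e+00,  0.00000000e+00,
         1.00000000e+00]])}
0.1 [ 0.1662106  -0.62794696  0.22176504] [[ 9.66699894e-01  2.55912302e-01 -4.56268289e-04]
 [ 2.55912694e-01 -9.66698909e-01  1.38295742e-03]
 [-8.71582388e-05 -1.45366964e-03 -9.99998940e-01]]
```

View pics/scene0.png

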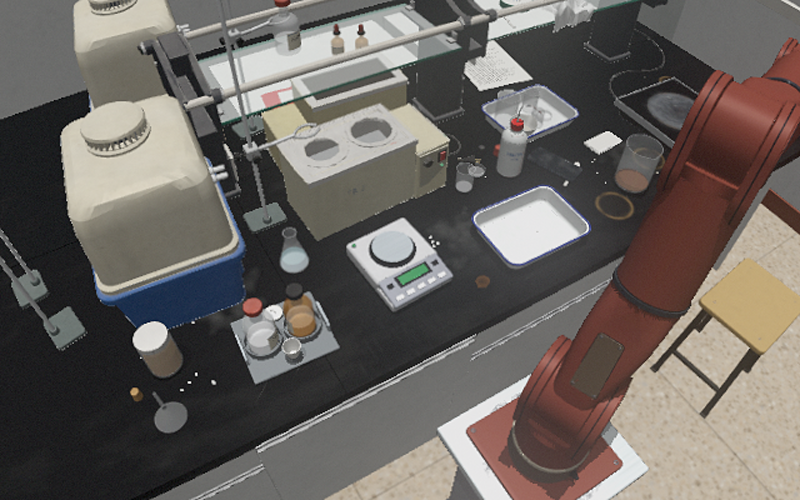

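View pics/side0.png

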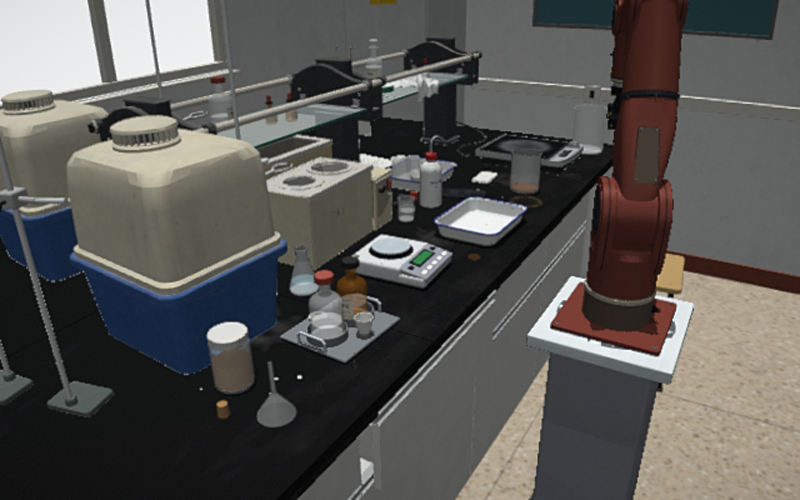

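The scene shows the carrier with a red cap at about (252,306), a black cap at (294,292), the crucible at (292,346) and the lid at (273,314). The pan is at (392,248) and the tray at (532,226), all in the 800-wide picture. I'll enlarge these.

```bash
cat > h.py <<'E'
import numpy as np,cv2
from bench import *
def ray(n,u,v,pose=None):
    c=calibration(n); K=np.array([[c['fx'],0,c['cx']],[0,c['fy'],c['cy']],[0,0,1.]])
    p=cv2.undistortPointsIter(np.array([[[u,v]]],float),K,np.array([c['k1'],0,0,0,0.]),None,None,(3,50,1e-10))[0,0]
    T=c['T'] if n!='wrist' else pose@c['hand_eye']
    return T[:3,3],T[:3,:3]@np.r_[p,1]
def pt(n,u,v,z,pose=None):
    o,d=ray(n,u,v,pose); return o+d*(z-o[2])/d[2]
def wpose():
    P=np.eye(4);P[:3,:3]=current_eef_rot();P[:3,3]=current_position();return P
def proj(n,X,pose=None):
    c=calibration(n);T=c['T'] if n!='wrist' else pose@c['hand_eye']
    x=np.linalg.inv(T)@np.r_[X,1];a=x[:2]/x[2];a=a*(1+c['k1']*(a@a))
    return a*[c['fx'],c['fy']]+[c['cx'],c['cy']]
E
python3 - <<'E'
from h import *
a=cv2.imread("pics/scene0.png");s=.8
A=snapshot("scene")[:,:,::-1];B=snapshot("side")[:,:,::-1]
r=lambda i,x,y,w,h,k:cv2.resize(i[y:y+h,x:x+w],None,fx=k,fy=k,interpolation=cv2.INTER_CUBIC)
cv2.imwrite("pics/c1.png",r(A,180,220,100,86,7)[:600])
cv2.imwrite("pics/c2.png",r(A,270,140,210,110,3.8)[:,:800])
for n,u,v,z in [("redcap",252,303,.156),("blackcap",294,290,.151),("cru",292,344,.052),("lid",273,313,.02),("pan",392,248,.062),("tray",532,226,.005)]:
    print(n,pt("scene",u*s,v*s,z).round(3))
for n,u,v,z in [("redcap",323,276,.156),("blackcap",350,263,.151),("cru",365,318,.052),("pan",392,245,.062),("tray",481,219,.005)]:
    print(n,pt("side",u*s,v*s,z).round(3))
E
```

```text
redcap [0.508 0.386 0.156]
blackcap [0.5   0.297 0.151]
cru [0.444 0.341 0.052]
lid [0.562 0.341 0.02 ]
pan [0.564 0.025 0.062]
tray [ 0.487 -0.359  0.005]
redcap [0.501 0.394 0.156]
blackcap [0.494 0.31  0.151]
cru [0.438 0.345 0.052]
pan [0.571 0.018 0.062]
tray [ 0.5   -0.393  0.005]
```

View pics/c1.png

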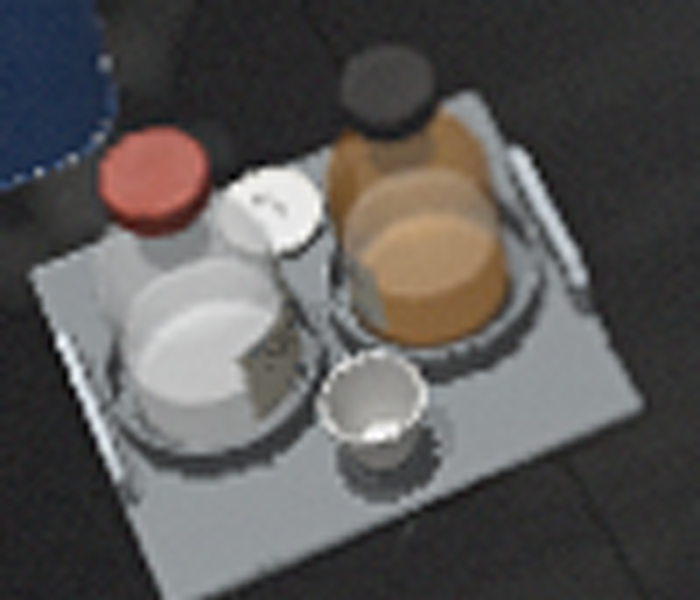

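View pics/c2.png

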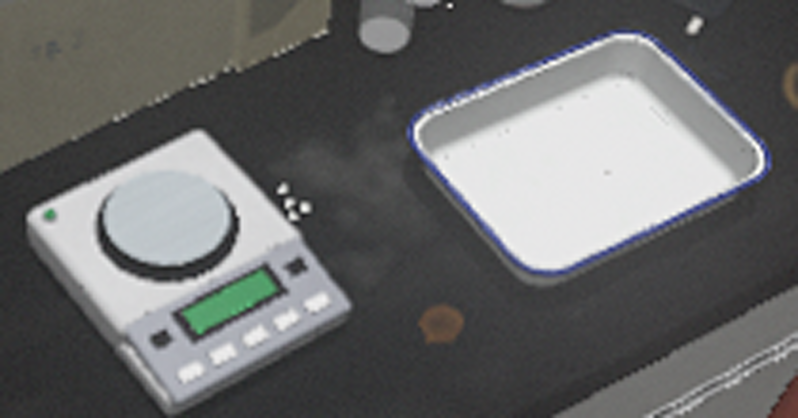

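The crops (pixels scaled 7x and 3.8x) give the red cap top at (154,172), black cap top at (389,83), crucible rim centre at (373,397) and lid at (272,210). In the other crop the pan is at (167,220), and the tray rim corners are near (412,133), (640,34), (767,160) and (540,275). Next I'll measure and take a wrist view above the carrier.

Run:
```python
from h import *
f=lambda x,y,z:pt("scene",180+x/7,220+y/7,z)
g=lambda x,y,z:pt("scene",270+x/3.8,140+y/3.8,z)
red=f(154,172,.156);blk=f(389,83,.151);cru=f(373,397,.052);lid=f(272,210,.019);pan=g(167,220,.062)
print(red,blk,cru,lid,pan)
print("d caps",np.linalg.norm((red-blk)[:2]),"pads",np.linalg.norm((cru-lid)[:2]))
d=(lid-cru)[:2];print("yaw",np.degrees(np.arctan2(d[1],d[0])),"mid",(lid+cru)[:2]/2,(red+blk)[:2]/2, "yaw bottles",np.degrees(np.arctan2(*( -(red-blk)[:2]*[1,-1]))))
for c in [(412,133),(640,34),(767,160),(540,275)]: print("rim",g(*c,.045).round(3))
for c in [(423,137),(625,45),(757,160),(555,262)]: print("edge",g(*c,.045).round(3))
R=np.array([[1,0,0],[0,-1,0],[0,0,-1.]])
for yaw in (0,90,-90,180):
    c,s=np.cos(np.radians(yaw)),np.sin(np.radians(yaw))
    q=inverse_kinematics([.50,.34,.3],np.array([[c,-s,0],[s,c,0],[0,0,1]])@R); print(yaw,None if q is None else np.round(q,0))
```

```text
[0.50158805 0.38777973 0.156     ] [0.4994947  0.29582641 0.151     ] [0.43987177 0.34351113 0.052     ] [0.56295628 0.33949092 0.019     ] [0.56500407 0.02259871 0.062     ]
d caps 0.09197714397401807 pads 0.12315014603576724
yaw -1.8707393026599042 mid [0.50141403 0.34150103] [0.50054138 0.34180307] yaw bottles -1.3041313090350406
rim [ 0.558 -0.212  0.045]
rim [ 0.556 -0.463  0.045]
rim [ 0.382 -0.457  0.045]
rim [ 0.381 -0.211  0.045]
edge [ 0.55  -0.218  0.045]
edge [ 0.552 -0.441  0.045]
edge [ 0.386 -0.449  0.045]
edge [ 0.385 -0.23   0.045]
0 [ -49.   12.   13.   84.   -3.   84. -126.]
90 [  8.  23. -63.  81.  20.  88. -53.]
-90 [  8.  23. -63.  81.  20.  88. 127.]
180 [  8.  23. -63.  81.  20.  88.  37.]
```

Every distance checks out: caps 92 mm apart (94 expected) and pads 123 mm apart (124 expected). The carrier is at (0.501, 0.342) with yaw about -1.6°. I'll check where the obstacles behind the work are, then dry-run the IK.

```bash
cat >> h.py <<'E'
def Ryaw(a):
    a=np.radians(a);c,s=np.cos(a),np.sin(a)
    return np.array([[c,s,0],[s,-c,0],[0,0,-1.]])   # tool x at azimuth a, pointing down
CY=-1.6; CC=np.array([.501,.3417])
def car(x,y):
    a=np.radians(CY);return CC+np.array([[np.cos(a),-np.sin(a)],[np.sin(a),np.cos(a)]])@[x,y]
E
python3 - <<'E'
from h import *
s=.8
for n,u,v in [("boxL",315,236),("boxR",447,188),("whbottle",510,173),("beaker",464,188),("flask",293,265),("bluetub",150,325),("tubR",242,290),("stand",265,215),("jar",160,375)]:
    print(n,pt("scene",u*s,v*s,0).round(3))
goto_joints([69.5,5,2.3,110,-.8,64,30]); print(current_position(),current_time())
goto_joints([-34,5,0,110,0,64,56]); print(current_position(),current_eef_rot().round(2)[:,0],current_time())
move_ptp([*car(-.04,0),.34],Ryaw(180+CY)); print(current_q(),current_time())
P=wpose();im=snapshot("wrist");cv2.imwrite("pics/w1.png",im[:,:,::-1]);np.save("w1.npy",P)
E
```

```text
boxL [0.746 0.15  0.   ]
boxR [ 0.725 -0.247  0.   ]
whbottle [ 0.688 -0.441  0.   ]
beaker [ 0.702 -0.288  0.   ]
flask [0.685 0.239 0.   ]
bluetub [0.688 0.606 0.   ]
tubR [0.676 0.379 0.   ]
stand [0.884 0.235 0.   ]
jar [0.547 0.622 0.   ]
[ 0.11998596 -0.49307324  0.14862581] 0.8917
[0.44357276 0.2443654  0.14791846] [-1.    0.   -0.01] 3.725
[-38.99190237   8.44555185  -2.29870127  83.66915666   0.35956642
  88.01005866  47.06469686] 4.6
```

View wrist.

View pics/w1.png

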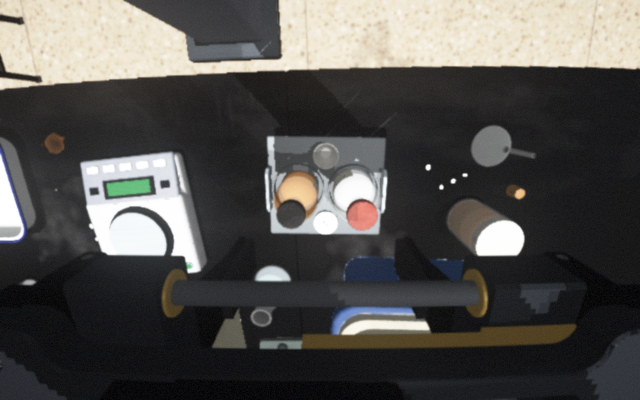

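The wrist view shows the black cap at (291,213), red cap at (362,214), crucible at (326,155), lid at (326,222) and pan at (139,233). I'll compare these with the scene estimates.

Run:
```python
from h import *
P=np.load("w1.npy")
for n,u,v,z in [("red",362,214,.156),("blk",291,213,.151),("cru",326,154,.052),("lid",326,222,.019),("pan",139,233,.062)]: print(n,pt("wrist",u,v,z,P).round(4))
print(car(0,.047),car(0,-.047),car(-.062,0),car(.062,0))
```

```text
red [0.5014 0.3869 0.156 ]
blk [0.4993 0.2964 0.151 ]
cru [0.4392 0.3434 0.052 ]
lid [0.5647 0.3401 0.019 ]
pan [0.5595 0.025  0.062 ]
[0.50231232 0.38868168] [0.49968768 0.29471832] [0.43902417 0.34343114] [0.56297583 0.33996886]
```

The two cameras agree to about 1–2 mm except at the pan (about 5 mm), which I'll measure again before the crucible goes on. Now the amber bottle.

```bash
cat >> h.py <<'E'
AMB=np.array([.4995,.2955]); CLR=np.array([.502,.388]); RC=Ryaw(180+CY)
TR=np.array([.469,-.336])
def st(): return dict(t=round(current_time(),1),p=current_position().round(4).tolist(),w=round(float(current_grip_width()),3),g=round(float(current_grasp_force()),1),F=np.round(current_contact_force(),1).tolist())
def bottle(src,zs,dst,zd,up=.26,R1=RC,R2=RC,f=30):
    move_ptp([*src,up],R1); move_straight([*src,zs+.03],.25); move_straight([*src,zs],.08)
    grab(f); print("grab",st())
    move_straight([*src,up],.15); print("up",st())
    move_ptp([*dst,up],R2); move_straight([*dst,zd+.03],.2); move_straight([*dst,zd],.04); print("down",st())
E
python3 - <<'E'
from h import *
bottle(AMB,.122,[TR[0],TR[1]+.048],.122-.010+.007)
im=snapshot("side");cv2.imwrite("pics/s2.png",im[60:260,180:500,::-1].repeat(2,0).repeat(2,1))
E
```

```text
grab {'t': 7.1, 'p': [0.4995, 0.2957, 0.122], 'w': 0.443, 'g': 30.0, 'F': [-0.1, 0.9, -0.4]}
up {'t': 8.2, 'p': [0.499, 0.2952, 0.2587], 'w': 0.439, 'g': 30.0, 'F': [0.1, -0.5, -3.7]}
down {'t': 11.9, 'p': [0.4691, -0.2881, 0.1192], 'w': 0.439, 'g': 30.0, 'F': [-0.5, 0.0, -3.7]}
```

View pics/s2.png

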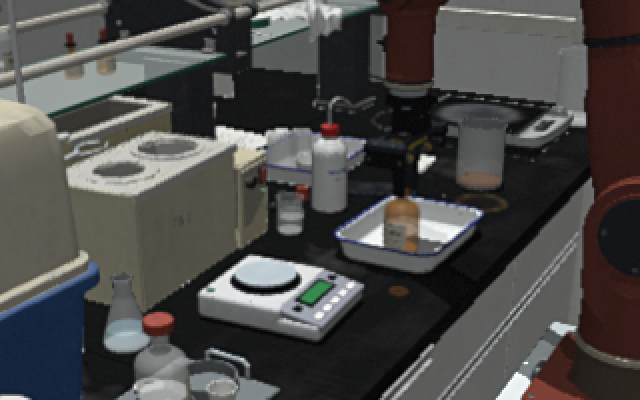

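The amber bottle is upright in the hand over the tray floor at about (403,235), but not touching yet. I'll lower it until it touches, release, and then move the clear bottle.

```bash
cat >> h.py <<'E'
def touch(zmin,step=.001,thr=1.5,speed=.02):
    f0=current_contact_force()[2]; p=current_position(); z=p[2]
    while z-step>=zmin:
        z-=step; move_straight([p[0],p[1],z],speed)
        if current_contact_force()[2]-f0>thr: break
    print("touch",st())
def release(up=.26):
    open_jaws(); hold(.2); p=current_position(); move_straight([p[0],p[1],p[2]+.03],.1); move_straight([p[0],p[1],up],.3)
E
python3 - <<'E'
from h import *
touch(.113); release()
bottle(CLR,.127,[TR[0],TR[1]-.048],.127-.010+.007)
touch(.118); release(); print(st())
move_ptp([*car(-.045,0),.20],RC)
P=wpose();np.save("w2.npy",P);im=snapshot("wrist");cv2.imwrite("pics/w2.png",im[:,:,::-1])
im=snapshot("scene");cv2.imwrite("pics/s3.png",im[100:250,270:500,::-1].repeat(3,0).repeat(3,1))
E
```

```text
touch {'t': 13.2, 'p': [0.4703, -0.2884, 0.1152], 'w': 0.438, 'g': 30.0, 'F': [2.3, 1.3, 5.3]}
grab {'t': 19.8, 'p': [0.502, 0.3879, 0.127], 'w': 0.458, 'g': 30.0, 'F': [0.5, -0.3, -0.0]}
up {'t': 20.8, 'p': [0.5015, 0.3877, 0.2586], 'w': 0.453, 'g': 30.0, 'F': [-0.7, 0.1, -4.1]}
down {'t': 25.1, 'p': [0.4691, -0.3842, 0.1242], 'w': 0.453, 'g': 30.0, 'F': [-0.5, 0.1, -3.0]}
touch {'t': 26.1, 'p': [0.4695, -0.3843, 0.1206], 'w': 0.46, 'g': 30.0, 'F': [0.8, 0.6, 0.2]}
{'t': 28.3, 'p': [0.4692, -0.3841, 0.2601], 'w': 0.999, 'g': 0.0, 'F': [0.6, -1.0, -0.3]}
```

View pics/s3.png

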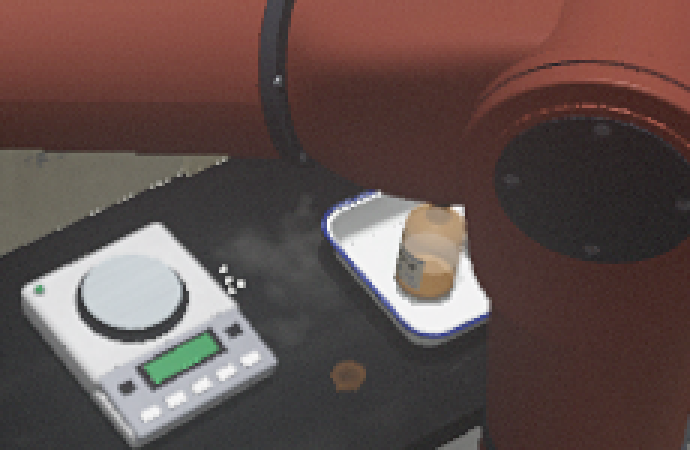

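View pics/w2.png

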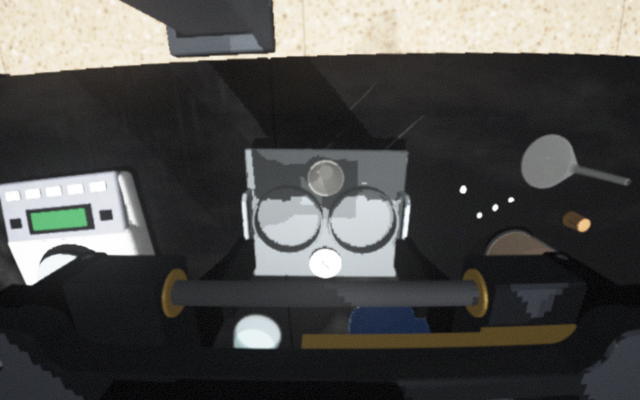

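The amber bottle stands in the tray at about (430,250). The crucible (326,178) and lid (325,263) are untouched on their pads. I'll take one wrist view over the balance to fix the pan centre and check the clear bottle.

Run:
```python
from h import *
P=np.load("w2.npy")
print(pt("wrist",326,177,.052,P).round(4),pt("wrist",325,263,.019,P).round(4))
for c in [(133.5,291)]: print(pt("scene",270+c[0]/3,100+c[1]/3,.062))
move_ptp([.48,-.03,.30],RC)
P=wpose();np.save("w3.npy",P);im=snapshot("wrist");cv2.imwrite("pics/w3.png",cv2.resize(im[100:300,150:640,::-1],None,fx=1.6,fy=1.6,interpolation=2)); cv2.imwrite("pics/w3full.png",im[:,:,::-1])
print(proj("wrist",[.565,.0226,.062],P))
```

```text
[0.4406 0.3432 0.052 ] [0.5651 0.3386 0.019 ]
[0.56725672 0.01937245 0.062     ]
[360.65533025 229.35829413]
```

View pics/w3full.png

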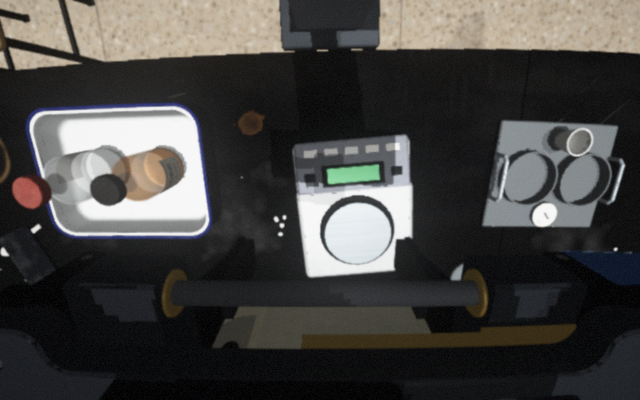

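The tray holds both bottles, amber near (150,170) and clear near (100,172). The pan circle centre is at about (357,231). Next the crucible.

Run:
```python
from h import *
P=np.load("w3.npy"); p=pt("wrist",357.3,231,.062,P); print(p)
pan=np.array([(p[0]+.566)/2,(p[1]+.021)/2]); np.save("pan.npy",pan); print("pan",pan)
c=[.4398,.3434]
move_ptp([*c,.15],RC); move_straight([*c,.06],.2); move_straight([*c,.027],.05); print(st())
grab(8); print("grab",st()); move_straight([*c,.06],.06); move_straight([*c,.2],.2); print("up",st())
move_ptp([*pan,.2],RC); move_straight([*pan,.10],.15); move_straight([*pan,.077],.03); touch(.070,.0007,.5,.01)
im=snapshot("side");cv2.imwrite("pics/s4.png",cv2.resize(im[150:260,260:400,::-1],None,fx=5,fy=5,interpolation=2))
```

```text
[0.56752775 0.01760368 0.062     ]
pan [0.56676388 0.01930184]
{'t': 35.4, 'p': [0.4399, 0.3435, 0.0271], 'w': 1.003, 'g': 0.0, 'F': [-0.4, -0.4, -0.5]}
grab {'t': 36.2, 'p': [0.4398, 0.3434, 0.027], 'w': 0.434, 'g': 7.9, 'F': [0.9, 0.6, 0.5]}
up {'t': 37.8, 'p': [0.4392, 0.343, 0.1986], 'w': 0.427, 'g': 8.0, 'F': [1.1, 0.1, 0.1]}
touch {'t': 41.8, 'p': [0.5669, 0.0193, 0.0743], 'w': 0.435, 'g': 8.0, 'F': [0.2, -0.6, 0.7]}
```

View pics/s4.png

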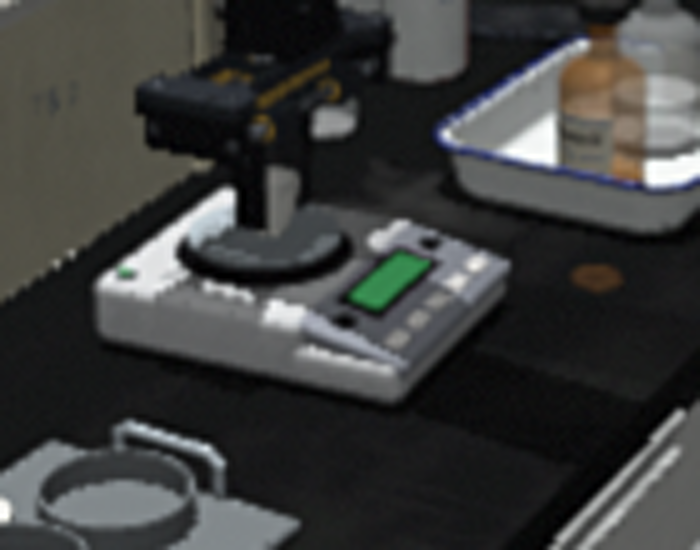

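The crucible hangs upright, just at the middle of the pan (about (282,225) in the crop). I'll lower it 1 mm more, release, and view from the wrist.

Run:
```python
from h import *
pan=np.load("pan.npy")
move_straight([*pan,.0732],.01); hold(.2); print(st())
open_jaws(); hold(.3); move_straight([*pan,.12],.08); move_straight([*pan,.2],.2)
move_ptp([pan[0]-.09,pan[1]+.06,.2],RC)
P=wpose();np.save("w5.npy",P);im=snapshot("wrist");cv2.imwrite("pics/w5.png",cv2.resize(im[140:300,200:400,::-1],None,fx=3.7,fy=3.7,interpolation=2)); print(st())
```

```text
{'t': 42.4, 'p': [0.5668, 0.0193, 0.0732], 'w': 0.427, 'g': 8.0, 'F': [0.3, 0.2, 0.4]}
{'t': 45.5, 'p': [0.4767, 0.0792, 0.1995], 'w': 0.998, 'g': 0.0, 'F': [0.6, 0.5, -0.7]}
```

View pics/w5.png

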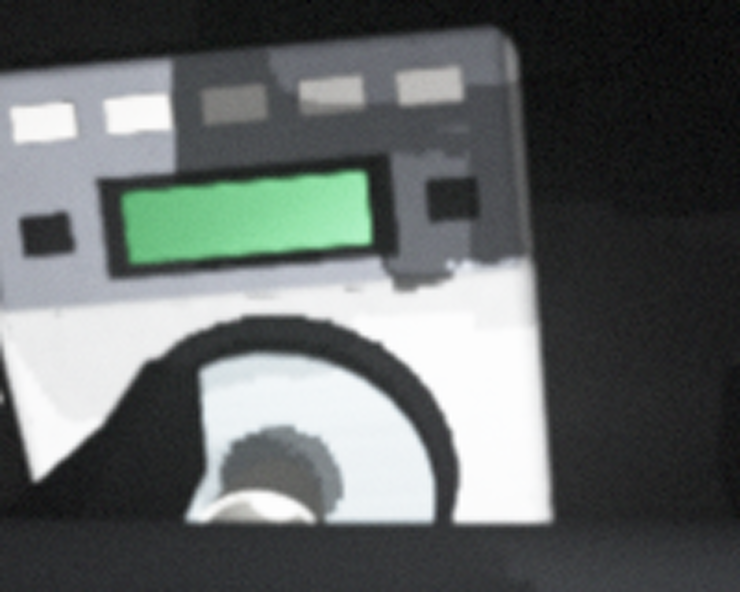

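The crucible stands upright on the pan. Its near half shows above the finger shadow, at about (262,510). Now the lid: grip low, then check the width.

Run:
```python
from h import *
l=[.5640,.3396]
move_ptp([*l,.15],RC); move_straight([*l,.05],.2); move_straight([*l,.0125],.03); print(st())
grab(5); hold(.2); print("grab",st())
if .4<current_grip_width()<.56:
    move_straight([*l,.04],.04); print("up",st())
im=snapshot("side");cv2.imwrite("pics/s6.png",cv2.resize(im[200:290,220:340,::-1],None,fx=5,fy=5,interpolation=2))
```

```text
{'t': 48.7, 'p': [0.5642, 0.3397, 0.0127], 'w': 0.998, 'g': 0.0, 'F': [-0.2, 0.4, -0.2]}
grab {'t': 49.7, 'p': [0.564, 0.3396, 0.0125], 'w': 0.466, 'g': 5.0, 'F': [0.1, -1.1, -0.2]}
up {'t': 50.6, 'p': [0.5638, 0.3396, 0.0398], 'w': 0.468, 'g': 5.0, 'F': [0.3, 0.1, -1.0]}
```

View pics/s6.png

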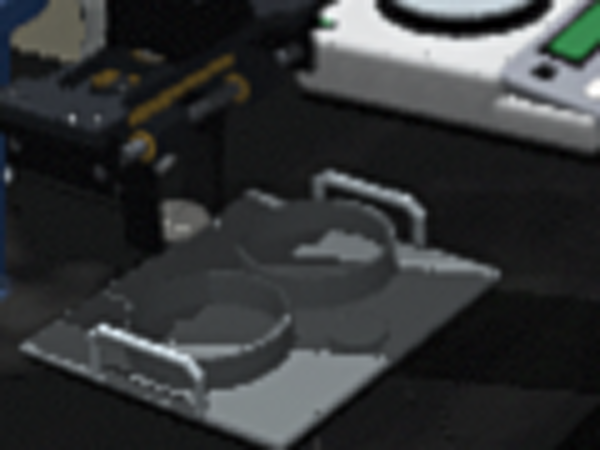

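The lid is held level between the fingertips at (185,218). I'll place it on the crucible.

Run:
```python
from h import *
pan=np.load("pan.npy"); l=[.5640,.3396]
move_straight([*l,.2],.15); move_ptp([*pan,.2],RC); move_straight([*pan,.12],.12); move_straight([*pan,.097],.03); hold(.2); print(st())
f0=np.mean([(hold(.02),current_contact_force()[2])[1] for _ in range(8)])
for z in (.0962,.0956,.0951,.0947):
    move_straight([*pan,z],.01); hold(.1)
    f=np.mean([(hold(.02),current_contact_force()[2])[1] for _ in range(8)])-f0; print(z,round(f,2))
    if f>.6: break
open_jaws(); hold(.3); move_straight([*pan,.13],.06); move_straight([*pan,.22],.2); 
move_ptp([.47,-.12,.26],RC); print(st())
P=wpose();np.save("w7.npy",P);im=snapshot("wrist");a=cv2.resize(im[130:260,330:480,::-1],None,fx=3,fy=3,interpolation=2)
im=snapshot("side");b=cv2.resize(im[160:240,270:370,::-1],(488,390),interpolation=2)
cv2.imwrite("pics/w7.png",cv2.resize(np.hstack([a[:390],b]),None,fx=.84,fy=.84))
```

```text
{'t': 55.0, 'p': [0.5669, 0.0193, 0.0972], 'w': 0.465, 'g': 5.0, 'F': [-0.1, -0.2, -0.6]}
0.0962 -0.14
0.0956 -0.07
0.0951 0.08
0.0947 0.07
{'t': 60.4, 'p': [0.4697, -0.1194, 0.2594], 'w': 1.001, 'g': 0.0, 'F': [-0.5, 1.1, -0.2]}
```

View pics/w7.png

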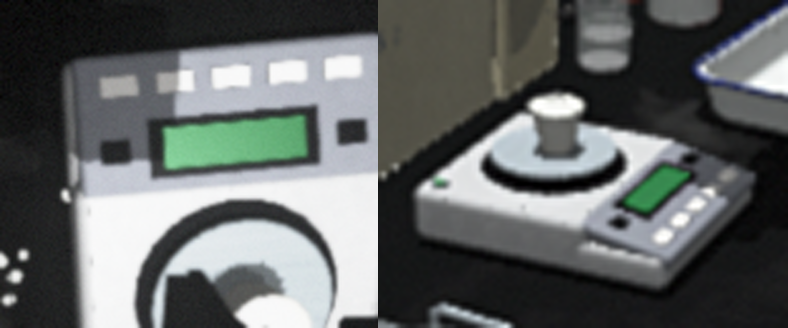

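The lid lies flat and centred on the crucible at (556,105), and the crucible is mid-pan. Now I'll return the bottles, passing high over the balance.

Run:
```python
from h import *
bottle([.4698,-.2884],.1158,AMB,.1245,up=.31); touch(.1195,.001,1.5); release(.31); print(st())
bottle([.4693,-.3843],.1208,CLR,.1295,up=.31); touch(.1245,.001,1.5); release(.31); print(st())
move_ptp([.45,.15,.32],RC)
P=wpose();im=snapshot("wrist");cv2.imwrite("pics/w8.png",im[:,:,::-1]); np.save("w8.npy",P)
move_ptp([.45,-.25,.32],RC)
im=snapshot("scene");cv2.imwrite("pics/s8.png",cv2.resize(im[150:310,170:370,::-1],None,fx=3.7,fy=3.7,interpolation=2)); print(st())
```

```text
grab {'t': 63.5, 'p': [0.4698, -0.2883, 0.1158], 'w': 0.441, 'g': 30.0, 'F': [-0.6, 0.2, 1.3]}
up {'t': 64.9, 'p': [0.4694, -0.2882, 0.3092], 'w': 0.438, 'g': 30.0, 'F': [-0.5, 0.6, -3.6]}
down {'t': 68.8, 'p': [0.4997, 0.2955, 0.1247], 'w': 0.441, 'g': 30.0, 'F': [0.1, -1.0, -3.4]}
touch {'t': 69.3, 'p': [0.5, 0.2958, 0.1232], 'w': 0.442, 'g': 30.0, 'F': [-1.7, 0.7, 3.9]}
{'t': 71.7, 'p': [0.4994, 0.2955, 0.3094], 'w': 1.002, 'g': 0.0, 'F': [0.1, 0.6, -0.5]}
grab {'t': 76.3, 'p': [0.4693, -0.3843, 0.1208], 'w': 0.459, 'g': 30.0, 'F': [0.6, 0.4, 0.1]}
up {'t': 77.7, 'p': [0.469, -0.384, 0.309], 'w': 0.462, 'g': 30.0, 'F': [0.1, -0.0, -5.0]}
down {'t': 82.2, 'p': [0.5022, 0.3881, 0.1297], 'w': 0.459, 'g': 30.0, 'F': [-0.3, 0.1, -2.9]}
touch {'t': 83.0, 'p': [0.5025, 0.3884, 0.1277], 'w': 0.456, 'g': 30.0, 'F': [-1.5, -1.6, 4.5]}
{'t': 85.3, 'p': [0.502, 0.388, 0.3095], 'w': 1.002, 'g': 0.0, 'F': [0.4, -0.4, -1.9]}
{'t': 87.9, 'p': [0.4508, -0.2485, 0.3199], 'w': 0.999, 'g': 0.0, 'F': [0.4, 0.3, -1.0]}
```

View pics/s8.png

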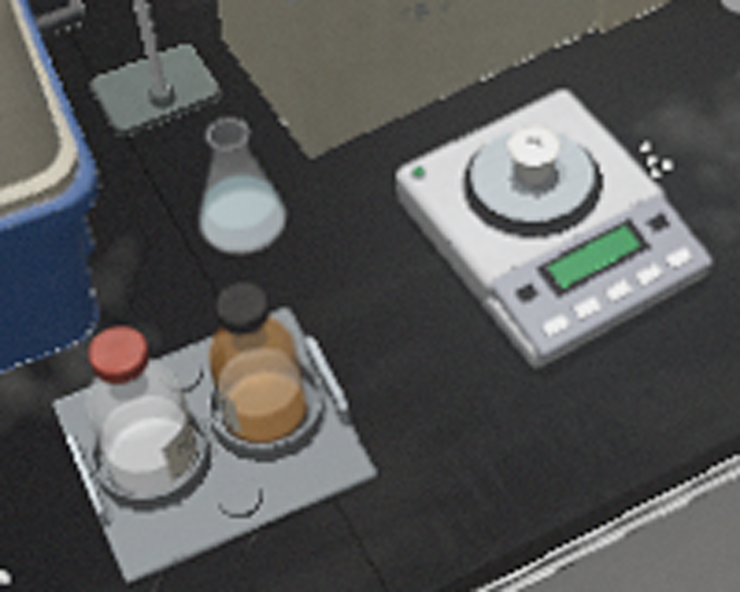

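Both bottles are upright in their own collars, with caps at (118,348) and (242,302). The lidded crucible is mid-pan at (533,150), and the flask hasn't moved. Handing in.

```bash
python3 -c "
from bench import *
print(hand_in())"
```

```text
the job is handed in; nothing more can be done
None
```

I handed the job in at about 88 s of the 141 s allowed: the last pictures show the lidded crucible upright mid-pan, both bottles back in their collars and the flask where it was (small beaker not re-checked); `hand_in()` gave no verdict.

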